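Load a vial and index the label-check carousel

ROBOT

A 6-joint arm with a two-finger parallel gripper is mounted at the origin on the work surface. World frame = base frame: x ahead of the robot, y to its left, z up, the work surface at z = 0. Lengths are in m, angles in rad, forces in N, time in s.
With the tool pointing down it reaches from about 0.3 to 0.75 m from the base axis. Payload 8.5 kg.
Tool frame: the origin (TCP) lies midway between the tips of the shut fingers; the grasp point (between the pads) lies 19 mm behind it; y points along the fingers, z is the direction in which the jaws open and shut, and the axes are right-handed (so a half turn about y gives the same grasp; the last joint's range is limited). The gripper opens to 85 mm and grips with 20 to 120 N. Pads are 22 mm wide; open, the fingers measure 114 mm over their backs; the gripper's body (76 mm by 85 mm) begins 54 mm behind the grasp point. The pads swing forward as they close: fully open they stand 13 mm farther back than shut.
Start: joints at [1.033, 0.381, 1.297, -0, 1.464, -0.215], TCP at [0.174, 0.522, 0.231] pointing down, gripper open.
Joint ranges: [-3.11, 3.11], [-0.89, 2.33], [0.22, 2.48], [-1.42, 4.56], [0.17, 2.85], [-2.88, 2.88]. Speed limits (rad/s): [2.39, 2.39, 3.14, 3.14, 3.14, 3.14].

INTERFACE

Orientations are given as [roll, pitch, yaw] about the fixed x, y, z axes, in that order (R = Rz(yaw) Ry(pitch) Rx(roll)).
In Python, from cell import read_state, read_camera, sign_off gives the robot as it stands. The module is installed in compiled form; this text tells all that it offers.
- The arm moves only by the shell command python3 -m pendant 'ROWS'. ROWS is text: rows parted by semicolons, each of 7 numbers parted by spaces: the shift along the world's x, y, z in m, then the turn, a rotation vector about the world's x, y, z in degrees, then the opening, from 0 (shut) to 1 (fully open). In form: dx dy dz rx ry rz gripper; .... A call has 1 to 5 rows; each row shifts and turns the commanded pose from where the row before left it; what a row does not reach is not made up. A row lasts 1/12 s, in which the tool goes at most 41.7 mm and 7.16 degrees, less where a joint would pass 70% of its speed; a pose out of reach is approached as far as the arm can. A call is refused whole if a number of a shift passes 0.0417 or a number of a turn 7.16, either way. A call with a gripper value outside its range is refused whole. The fingers move at their own pace and stop on an object; the grip force is fixed at half the most. Time passes only in rows, so rows that do not move let the fingers close. It gives the time, the measured TCP pose, the force and the opening at its end, in the units of the state.
- read_state(): the state, without advancing time (a new reading comes with each control period).
- read_camera(name): name is "side" or "top" or "wrist"; returns a dict with "frame" (384x512x3 uint8, red, green, blue), "fx", "fy", "cx", "cy" (pixels), "rvec" (rotation vector, rad) and "tvec" (3), from world to camera coordinates, as OpenCV has them; the wrist camera has in their place "tool_from_camera" (4x4, takes a point from camera to tool coordinates, whose origin is the TCP and whose axes are the tool frame's). Camera axes: x right, y down, z forward; pixel columns grow to the right and rows downward; lengths in m; the calibration is good to about 2 mm. The wrist camera is an equidistant fisheye: a pixel r from the principal point sees the ray r / f radians off the axis. A picture is of the moment at which its call begins: read the wrist's pose just before it. There is no depth.
- sign_off(): hands the job in, once; it reports no verdict.
The state is a dict: "time": time; "q": joint angles; "qvel": joint speeds; "joint_torque": joint torques, N m; "eef_pos": TCP position; "eef_rot": TCP orientation; "wrist_force": force on the tool from outside, world axes, zero at the start; "wrist_torque": the same for the moment, N m; "width": finger opening in m.
Only numpy, scipy, OpenCV 4.12 (cv2) and the standard library are available. Lean on these libraries where they do the work, as an engineer would, in place of code of your own. Each camera call takes 0.05 s, during which the arm holds its last target. There are 200 camera calls.

TASK

Stand the tall loose vial from the counter in the carousel's empty cup. Then turn the carousel gently by pushing one of its upright fins until its sprung catch drops into the notch in the rim and locks it with that cup at the label scanner, stop at once when it locks rather than forcing it, and leave the carousel and vial at rest. Keep the two short vials and the vials already in the carousel standing in their places.

Things in the scene. Friction and masses are not known exactly. Their poses are not given: they have to be found in the camera images.
- tall_vial: The loose amber vial to load: an upright cylinder 36 mm in diameter and 78 mm tall, white cap of the same diameter, about 60 g, standing on the counter to the robot's right with two shorter vials near it. Origin: centre of its underside, z axis up.
- turntable: The carousel: a white disc 300 mm in diameter, 12 mm thick, turning freely without limit about a fixed vertical axis; stays where it is left (2 to 5 N at the fins turns it; never press on it with more than 20 N). Origin: on the axis, at the disc's underside, 15 mm above the counter. x axis points to the empty cup's centre. A hub 44 mm wide, 40 mm high stands in the middle.
- fin (a point): Middle of the top edge of one of four alike upright radial fins, 81 mm from the axis, 50 mm above the disc's top, 45 degrees counter-clockwise (from above) of the empty cup. The others follow every 90 degrees, midway between the cups. Each is 8 mm thick and runs from 20 to 142 mm from the axis.
- notch (a point): Middle of the single notch in the carousel's rim, 13 mm wide and 7 mm deep, just outside the empty cup, 147 mm from the axis, at half the disc's thickness.
- pocket0 (a point): Centre of the floor of the empty cup. Four alike cups stand on the disc, centred 100 mm from the axis, every 90 degrees: inner diameter 46 mm, outer 51 mm, walls 20 mm high; their floor is the disc's top, 27 mm above the counter. The other three hold vials.
- pocket1 (a point): Centre of the floor of the occupied cup 90 degrees counter-clockwise (seen from above) from the empty one.
- pocket2 (a point): Centre of the floor of the occupied cup opposite the empty one.
- pocket3 (a point): Centre of the floor of the occupied cup 90 degrees clockwise from the empty one.
- index (a point): Fixed point at the cups' floor height, 100 mm from the axis towards the scanner (white block 110 mm tall, 237 to 287 mm from the axis, to the robot's left): roughly where the loaded cup must come. The empty cup starts 35 to 85 degrees clockwise of it, from above. The catch is clamped by hand and locks the cup up to 12 degrees either side of this point: find it by feel.
- pawl (a joint): The catch: a steel slide in a dark block near the scanner, with a round nose 10 mm wide that a spring of about 4 N presses on the carousel's rim. Value in m: about 0.0065 while the nose rides on the rim, about 0 when it has dropped into the notch; it then holds the carousel with about 1.5 mm of play either way, and any further push meets a hard stop.
- short_vial_a: Bystander: an upright amber vial with white cap, 36 mm in diameter, only 52 mm tall, on the counter. Origin: centre of its underside.
- short_vial_b: Bystander: another short vial of the same kind, 52 mm tall.
- seated_a: Bystander: a vial like the tall one (36 mm in diameter, 78 mm tall) that stands in the cup pocket1 and rides on the carousel. Origin: centre of its underside.
- seated_b: Bystander: a vial like the tall one (36 mm in diameter, 78 mm tall) that stands in the cup pocket2 and rides on the carousel. Origin: centre of its underside.
- seated_c: Bystander: a vial like the tall one (36 mm in diameter, 78 mm tall) that stands in the cup pocket3 and rides on the carousel. Origin: centre of its underside.
Mind the look-alikes: they are no part of the job. Leave any purple or turquoise look-alike of the tall_vial alone.

How it is judged:
On the way, in this order (a step that is already met when the one before it is completed fails the run):
1. the tall vial stands in the empty cup, let go, before the carousel is locked (horizontal distance between tall_vial and pocket0 below 0.008 m and z of tall_vial in the frame of turntable below 0.016 m and angle between tall_vial's own z axis and vertical below 0.12 rad and contact force between the fingers and tall_vial below 0.05 N), for 0.2 s.
2. the catch has dropped into the notch with the vial in its cup (horizontal distance between tall_vial and pocket0 below 0.008 m and z of tall_vial in the frame of turntable below 0.016 m and angle between tall_vial's own z axis and vertical below 0.12 rad and value of joint pawl below 0.002 m), for 0.2 s.
At the end, for the whole second after the job is handed in: The tall vial stands upright (within 7 degrees) on the floor of the cup that was empty (centred within 8 mm, underside within 4 mm of the floor), the catch has dropped into the rim's notch (reads under 2 mm) with that cup within 28 mm of the index point, and carousel and vial are at rest (all of step 2 and horizontal distance between pocket0 and index below 0.028 m and angular speed of turntable below 0.05 rad/s and linear speed of tall_vial below 0.02 m/s); the robot touches nothing.
It fails at once if the robot presses on the carousel with more than 20 N (contact force between any of the arm, the fingers and turntable above 20 N).
It fails at once if the carousel is spun faster than 1.5 rad/s (angular speed of turntable above 1.5 rad/s).
It fails at once if a short vial on the counter is moved more than 30 mm or tipped (distance of any of short_vial_a, short_vial_b from where it was at the start of the episode above 0.03 m or angle between any of short_vial_a, short_vial_b's own z axis and vertical above 0.4 rad).
It fails at once if a vial in the carousel leaves its cup or tips (distance between seated_a and pocket1 above 0.015 m or angle between any of seated_a, seated_b, seated_c's own z axis and vertical above 0.4 rad or distance between seated_b and pocket2 above 0.015 m or distance between seated_c and pocket3 above 0.015 m).
It also fails if it takes over 64 s, if anything falls off the work surface, if the arm or the gripper's body presses on something with over 40 N, if the wrist force passes 120 N, or if a joint passes its speed limit or range.

## Working session

There is one attempt and no reset: what is moved stays moved. The work goes in short steps, Python scripts to look and compute and a shell command to move; the robot and the scene stay as the last step left them, time stands still between calls to the robot, and variables do not carry over. Pictures are saved under pics/ and viewed, about 8 in all and at most 12, crops included, and the job is handed in when it is done.

```bash
mkdir -p pics
cat > h.py <<'E'
import numpy as np, cv2
from cell import read_state, read_camera, sign_off
def cam(n):
    c=read_camera(n); return c
def ray(c,u,v):
    R=cv2.Rodrigues(np.array(c["rvec"],float))[0]; t=np.array(c["tvec"],float).ravel()
    d=R.T@np.array([(u-c["cx"])/c["fx"],(v-c["cy"])/c["fy"],1.]); return -R.T@t,d
def onz(c,u,v,z):
    o,d=ray(c,u,v); return o+d*(z-o[2])/d[2]
def proj(c,p):
    R=cv2.Rodrigues(np.array(c["rvec"],float))[0]; q=R@np.array(p,float)+np.array(c["tvec"],float).ravel()
    return np.array([c["fx"]*q[0]/q[2]+c["cx"],c["fy"]*q[1]/q[2]+c["cy"]])
def save(n,img): cv2.imwrite("pics/"+n+".png",cv2.cvtColor(img,cv2.COLOR_RGB2BGR))
E
python3 - <<'E'
from h import *
import pickle
s=read_state();print({k:np.round(v,3).tolist() for k,v in s.items()})
t=cam("top");d=cam("side")
pickle.dump((t,d),open("c0.pkl","wb"))
for c in(t,d):
    o,_=ray(c,0,0);print(o,c["fx"])
save("top0",cv2.resize(t["frame"],(800,600)));save("side0",cv2.resize(d["frame"],(800,600)))
E
```

```text
{'time': 0.0, 'q': [1.033, 0.381, 1.298, 0.0, 1.464, -0.215], 'qvel': [0.002, -0.002, 0.001, 0.001, -0.0, -0.0], 'joint_torque': [0.001, -44.846, -23.128, -0.0, 0.005, -0.0], 'eef_pos': [0.174, 0.521, 0.231], 'eef_rot': [-1.572, 0.0, -0.323], 'wrist_force': [0.171, -0.08, -0.346], 'wrist_torque': [-0.038, 0.046, 0.014], 'width': 0.085}
[ 0.49422465 -0.08957184  0.98457443] 460.4967737458805
[0.37261703 0.47541818 0.63546217] 427.21770550449173
```

View pics/top0.png

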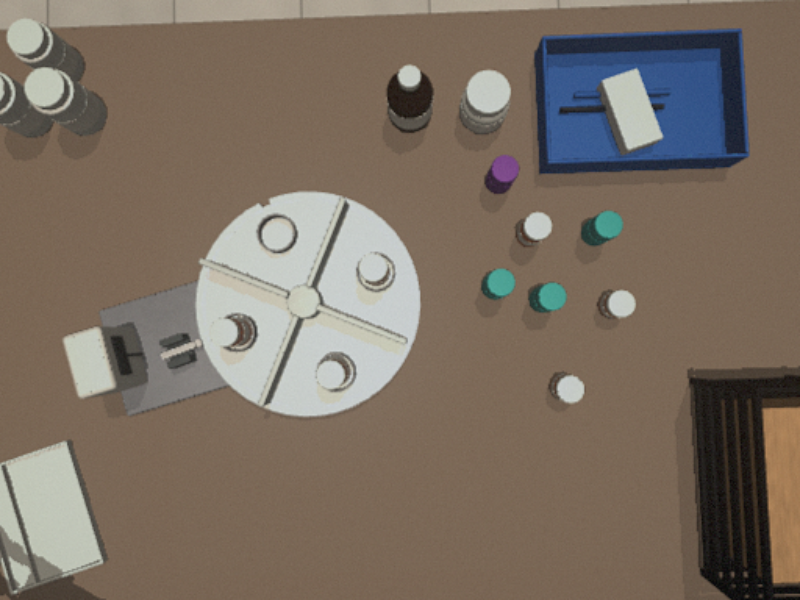

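View pics/side0.png

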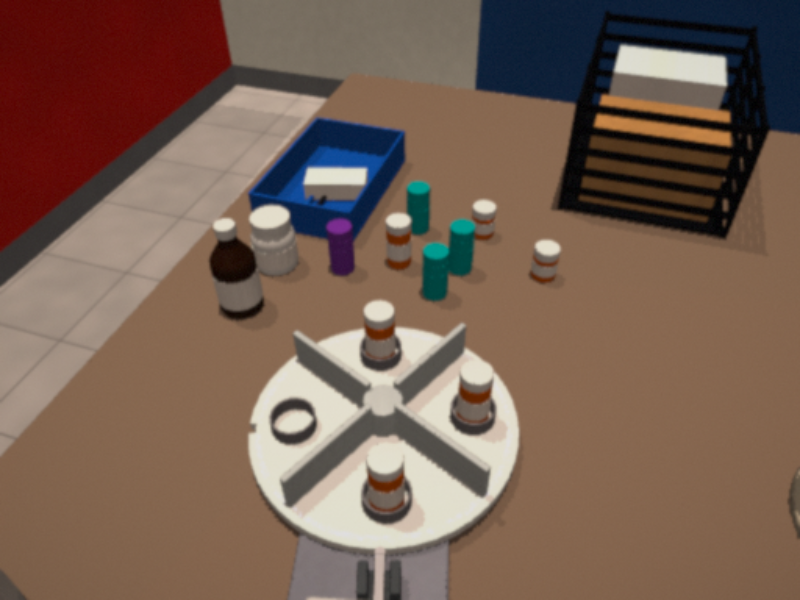

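The top view (x up, y left) shows the empty cup at (277,234), the notch at (265,205), the hub at (304,301), and the scanner and catch on the left.

There are three white-capped candidates, given as top px / side px: (537,226)/(398,240), (621,304)/(484,218) and (570,389)/(546,260). The first is clearly taller in the side view, so it should be the tall vial. I'll measure it and confirm with a crop.

Run:
```python
from h import *
import pickle
t,d=pickle.load(open("c0.pkl","rb"))
def blob(c,u,v,r,thr=150):
    f=c["frame"].astype(int);m=((f.min(2)>thr)&(f.max(2)-f.min(2)<50)).astype(np.uint8)
    n,l,st,ce=cv2.connectedComponentsWithStats(m)
    best=[i for i in range(1,n) if st[i,4]>20]
    i=min(best,key=lambda i:np.hypot(*(ce[i]-[u,v])));return ce[i],st[i]
k=.64
for (a,b),h in (((537,226),.078),((621,304),.052),((570,389),.052)):
    ce,st=blob(t,a*k,b*k,10); print("top",ce,st,onz(t,*ce,h))
for a,b in((398,225),(484,210),(546,248)):
    ce,st=blob(d,a*k,b*k,10); print("side",ce,st)
# disc: fit ellipse on white disc contour -> points at z=.027
f=t["frame"].astype(int);m=((f.min(2)>120)&(f.max(2)-f.min(2)<60)).astype(np.uint8)
n,l,st,ce=cv2.connectedComponentsWithStats(m)
i=l[int(215*k),int(304*k)];print(st[i],ce[i])
c=max(cv2.findContours((l==i).astype(np.uint8),0,1)[0],key=len)[:,0]
P=np.array([onz(t,u,v,.027)[:2] for u,v in c])
x=P.mean(0);
for _ in range(10):
    r=np.hypot(*(P-x).T);g=abs(r-.150)<.006 if _>3 else abs(r-np.median(r))<.02
    A=np.c_[2*P[g],np.ones(g.sum())];s=np.linalg.lstsq(A,(P[g]**2).sum(1),rcond=None)[0];x=s[:2]
print("axis",x,"R",np.sqrt(s[2]+x@x),g.sum())
hub=onz(t,304*k,301*k,.067);print("hub",hub)
print("notch",onz(t,265*k,205*k,.027),"cup rim",onz(t,277*k,234*k,.047),"scanner",onz(t,90*k,362*k,.11),"pawl",onz(t,180*k,350*k,.03))
f=t["frame"];save("crops",np.hstack([cv2.resize(f[110:270,300:420],(450,600),interpolation=2),cv2.resize(d["frame"][100:200,220:370][:, 10:110],(350,600),interpolation=2)]))
```

```text
top [344.03781513 144.06722689] [336 136  17  17 238] [ 0.6320611  -0.24945108  0.078     ]
top [397.59825328 193.85152838] [390 186  17  17 229] [ 0.53144762 -0.35720237  0.052     ]
top [364.87982833 248.65665236] [357 240  17  18 233] [ 0.42370296 -0.28675924  0.052     ]
side [254.43589744 140.76923077] [247 136  16  10 117]
side [309.61386139 131.83168317] [303 128  14   9 101]
side [350.08474576 158.07627119] [343 154  15  10 118]
[   93   122   176   145 16127] [192.4809326  196.38686675]
axis [0.52560798 0.11509169] R 0.15057133790388974 75
hub [0.54579145 0.05050372 0.067     ]
notch [0.67937039 0.1065568  0.027     ] cup rim [0.63639085 0.08729991 0.047     ] scanner [0.47688001 0.30785304 0.11      ] pawl [0.48768271 0.22317255 0.03      ]
```

View pics/crops.png

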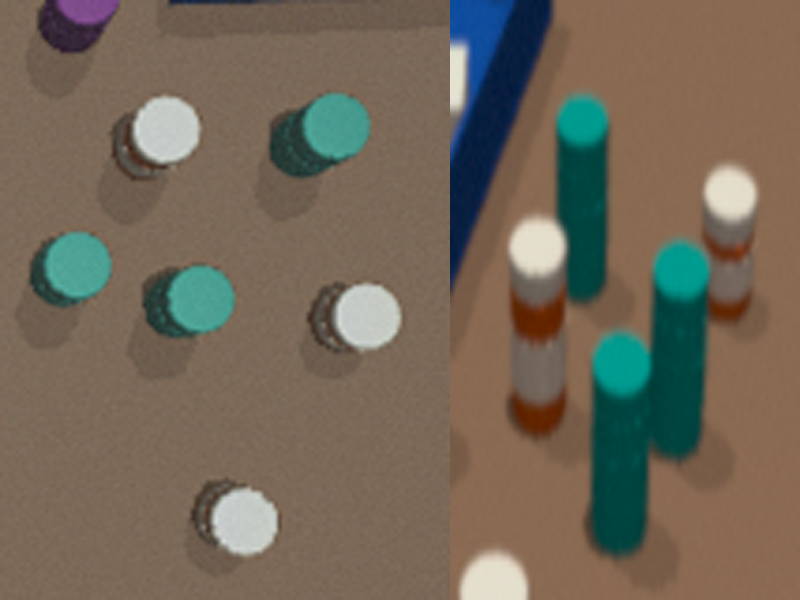

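The crop confirms it: the amber vial with the white cap at side (398,240) is 78 mm tall, while the other two amber ones are stubby. The rim fit only caught a sector of the disc, so I'll redo it with the sectors merged, and measure the neighbours for finger clearance.

Run:
```python
from h import *
import pickle
t,d=pickle.load(open("c0.pkl","rb"));k=.64
f=t["frame"].astype(int);m=((f.min(2)>120)&(f.max(2)-f.min(2)<60)).astype(np.uint8)
m[:, :int(198*k)]=0; m[:,int(430*k):]=0; m[:int(185*k)]=0;m[int(425*k):]=0
m=cv2.morphologyEx(m,cv2.MORPH_CLOSE,np.ones((9,9)))
c=max(cv2.findContours(m,0,1)[0],key=len)
P=np.array([onz(t,u,v,.027)[:2] for u,v in cv2.convexHull(c)[:,0]])
x=P.mean(0)
for _ in range(15):
    r=np.hypot(*(P-x).T);g=abs(r-np.median(r))<(.02 if _<4 else .003)
    A=np.c_[2*P[g],np.ones(g.sum())];s=np.linalg.lstsq(A,(P[g]**2).sum(1),rcond=None)[0];x=s[:2]
print("axis",x,"R",np.sqrt(s[2]+x@x),g.sum(),len(g))
# fin tips (top, z=.077), 142 from axis
ft=np.array([onz(t,u*k,v*k,.077)[:2] for u,v in((344,201),(404,341),(265,403),(203,263))]);print("fins",ft,ft.mean(0))
def deg(p):return np.degrees(np.arctan2(p[1]-x[1],p[0]-x[0]))
print("fin deg",[deg(p) for p in ft],"notch",deg(onz(t,265*k,205*k,.027)),"cup",deg(onz(t,277*k,234*k,.047)),"scan",deg(onz(t,90*k,362*k,.11)))
# triangulate tall cap: side ray
a=onz(t,344.04,144.07,.078);print("proj of tall cap in side",proj(d,a))
o,dd=ray(d,254.4,140.8)
print("side at .078",onz(d,254.4,140.8,.078))
# coloured neighbours (top cap), height by triangulation guess
hsv=cv2.cvtColor(t["frame"],cv2.COLOR_RGB2HSV);hs=cv2.cvtColor(d["frame"],cv2.COLOR_RGB2HSV)
for nm,lo,hi in(("turq",75,95),("purp",130,160)):
  for c,h in((t,hsv),(d,hs)):
    mm=((h[...,0]>lo)&(h[...,0]<hi)&(h[...,1]>100)&(h[...,2]>(110 if nm=="turq" else 90))).astype(np.uint8)
    n,l,st,ce=cv2.connectedComponentsWithStats(mm)
    for i in range(1,n):
        if st[i,4]>40: print(nm,"top" if c is t else "side",ce[i].round(1),st[i,4],[onz(c,*ce[i],z)[:2].round(3).tolist() for z in(.06,.078,.095)])
```

```text
axis [0.54639278 0.05268709] R 0.15099804135498301 38 41
fins [[ 0.67141234 -0.00499486]
 [ 0.49090438 -0.07613146]
 [ 0.41837142  0.10093854]
 [ 0.59774545  0.17704096]] [0.5446084  0.04921329]
fin deg [np.float64(-24.76781584178436), np.float64(-113.30388736359019), np.float64(159.34849652809157), np.float64(67.56153071891075)] notch 22.053047320507265 cup 21.036500260271787 scan 105.23882728219188
proj of tall cap in side [253.88081998 141.2000047 ]
side at .078 [ 0.63145107 -0.25122284  0.078     ]
turq top [389.1 143.2] 235 [[0.634, -0.343], [0.631, -0.338], [0.628, -0.333]]
turq top [320.2 180.3] 237 [[0.563, -0.202], [0.562, -0.2], [0.56, -0.198]]
turq top [353.  189.2] 239 [[0.543, -0.267], [0.542, -0.263], [0.541, -0.26]]
turq side [267.4 119.6] 92 [[0.638, -0.367], [0.63, -0.341], [0.622, -0.316]]
turq side [295.6 144.7] 123 [[0.547, -0.289], [0.541, -0.265], [0.536, -0.243]]
turq side [278.6 160.2] 136 [[0.567, -0.224], [0.561, -0.202], [0.555, -0.181]]
purp top [322.8 107.8] 224 [[0.71, -0.213], [0.706, -0.21], [0.702, -0.208]]
purp side [216.6 144.3] 134 [[0.717, -0.236], [0.706, -0.213], [0.696, -0.192]]
```

Both views agree on the tall vial to within 2 mm: (0.632, -0.250). The carousel axis is about (0.5455, 0.051), the empty cup is at bearing about 22° at (0.638, 0.088), and the scanner is at about 105°. That means a turn of roughly 83° counter-clockwise. The clearest jaw bearing for the grasp is about 59°.

```bash
python3 -m pendant '.0183 -.0308 0 0 0 -3 .75;.0183 -.0308 0 0 0 -3 .75;.0183 -.0308 0 0 0 -3 .75;.0183 -.0308 0 0 0 -3 .75;.0183 -.0308 0 0 0 0 .75'
python3 -m pendant '.0183 -.0308 0 0 0 0 .75;.0183 -.0308 0 0 0 0 .75;.0183 -.0308 0 0 0 0 .75;.0183 -.0308 0 0 0 0 .75;.0183 -.0308 0 0 0 0 .75'
python3 -m pendant '.0183 -.0308 0 0 0 0 .75;.0183 -.0308 0 0 0 0 .75;.0183 -.0308 0 0 0 0 .75;.0183 -.0308 0 0 0 0 .75;.0183 -.0308 0 0 0 0 .75'
python3 -m pendant '.0183 -.0308 0 0 0 0 .75;.0183 -.0308 0 0 0 0 .75;.0183 -.0308 0 0 0 0 .75;.0183 -.0308 0 0 0 0 .75;.0183 -.0308 0 0 0 0 .75'
python3 -m pendant '.0183 -.0308 0 0 0 0 .75;.0183 -.0308 0 0 0 0 .75;.0183 -.0308 0 0 0 0 .75;0 0 0 0 0 0 .75;0 0 0 0 0 0 .75'
```

```text
time: 0.52
eef_pos: [0.2662, 0.366, 0.2311]
eef_rot: [-1.571, 0.0, -0.534]
wrist_force: [0.9, 0.0, -0.9]
width: 0.064
time: 0.93
eef_pos: [0.3578, 0.2119, 0.2312]
eef_rot: [-1.571, 0.0, -0.532]
wrist_force: [0.4, 0.9, 0.1]
width: 0.0639
time: 1.35
eef_pos: [0.4494, 0.0578, 0.2312]
eef_rot: [-1.571, 0.0, -0.533]
wrist_force: [0.7, 0.5, 0.5]
width: 0.0641
time: 1.77
eef_pos: [0.5409, -0.0961, 0.231]
eef_rot: [-1.571, 0.001, -0.533]
wrist_force: [0.2, -0.3, 0.6]
width: 0.064
time: 2.18
eef_pos: [0.5955, -0.1882, 0.2299]
eef_rot: [-1.571, 0.002, -0.534]
wrist_force: [-1.0, 1.4, -0.3]
width: 0.0641
```

```bash
python3 -m pendant '.0183 -.031 0 0 0 0 .75;.0182 -.031 0 0 0 0 .75;0 0 -.025 0 0 0 .75;0 0 -.025 0 0 0 .75;0 0 -.02 0 0 0 .75'
python3 -m pendant '0 0 0 0 0 0 .75;0 0 0 0 0 0 .75'
cat >> h.py <<'E'
from scipy.spatial.transform import Rotation as Ro
def wproj(s,c,p):
    R=Ro.from_euler("xyz",s["eef_rot"]).as_matrix(); q=R.T@(np.array(p)-s["eef_pos"])
    T=np.array(c["tool_from_camera"]); q=T[:3,:3].T@(q-T[:3,3]); r=np.hypot(q[0],q[1]); th=np.arctan2(r,q[2])
    return np.array([c["cx"]+c["fx"]*th*q[0]/r,c["cy"]+c["fy"]*th*q[1]/r])
def wonz(s,c,u,v,z):
    a=np.array([(u-c["cx"])/c["fx"],(v-c["cy"])/c["fy"]]);th=np.hypot(*a);T=np.array(c["tool_from_camera"])
    d=np.r_[a/th*np.sin(th),np.cos(th)];R=Ro.from_euler("xyz",s["eef_rot"]).as_matrix()
    o=R@T[:3,3]+s["eef_pos"];d=R@T[:3,:3]@d;return o+d*(z-o[2])/d[2]
E
python3 - <<'E'
from h import *
s=read_state();w=cam("wrist");f=w["frame"].copy()
for p in((.632,-.25,.078),(.632,-.25,0)):
    u=wproj(s,w,p);print(u);cv2.circle(f,tuple(int(round(v)) for v in u),3,(255,0,0),1)
save("w1",f)
E
```

```text
time: 2.6
eef_pos: [0.6313, -0.2478, 0.1595]
eef_rot: [-1.571, 0.002, -0.532]
wrist_force: [0.1, 0.7, -0.1]
width: 0.064
time: 2.77
eef_pos: [0.6315, -0.2477, 0.1613]
eef_rot: [-1.571, 0.002, -0.531]
wrist_force: [1.2, -1.1, 1.1]
width: 0.0639
[255.44854811 201.76042915]
[255.70138578 178.19430784]
```

View pics/w1.png

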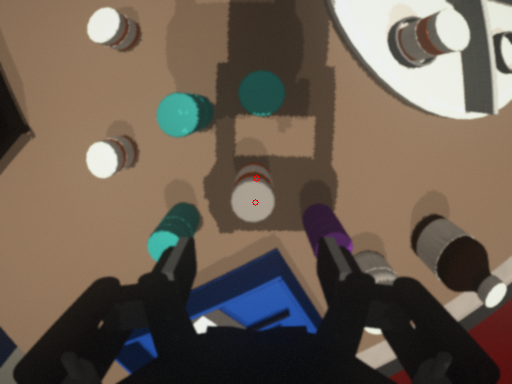

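The wrist view shows the vial's cap at (252,200) against a predicted (255,202), so it is centred between the fingers. The turquoise and purple look-alikes lie about 44 mm off the jaw line, so the fingers clear them. I'll descend and grip.

```bash
python3 -m pendant '0 -.002 -.03 0 0 0 .75;0 0 -.03 0 0 0 .75;0 0 -.025 0 0 0 .75;0 0 -.025 0 0 0 .75;0 0 -.018 0 0 0 .75'
python3 -m pendant '0 0 0 0 0 0 .75;0 0 0 0 0 0 0;0 0 0 0 0 0 0;0 0 0 0 0 0 0;0 0 0 0 0 0 0'
python3 -m pendant '0 0 0 0 0 0 0;0 0 0 0 0 0 0;0 0 0 0 0 0 0'
```

```text
time: 3.23
eef_pos: [0.6322, -0.2505, 0.0334]
eef_rot: [-1.571, -0.001, -0.532]
wrist_force: [0.5, -0.1, -0.1]
width: 0.064
time: 3.65
eef_pos: [0.6331, -0.2514, 0.0362]
eef_rot: [-1.571, -0.005, -0.532]
wrist_force: [-0.4, 0.4, 7.2]
width: 0.0349
time: 3.9
eef_pos: [0.6331, -0.2514, 0.0362]
eef_rot: [-1.571, -0.005, -0.532]
wrist_force: [-0.2, 0.2, 7.1]
width: 0.0349
```

```bash
python3 -m pendant '0 0 .01 0 0 0 0;0 0 .02 0 0 0 0;0 0 .035 0 0 0 0;0 0 .035 0 0 0 0;0 0 .03 0 0 0 0'
python3 -m pendant '0 .015 0 0 0 0 0;0 .028 0 0 0 0 0;.001 .03 0 0 0 0 0;.001 .03 0 0 0 0 0;.001 .03 0 0 0 0 0'
python3 -m pendant '.001 .03 0 0 0 0 0;.001 .03 0 0 0 0 0;0 .03 0 0 0 0 0;0 .03 0 0 0 0 0;0 .03 0 0 0 0 0'
python3 -m pendant '0 .028 0 0 0 0 0;0 .018 0 0 0 0 0;0 .010 0 0 0 0 0;0 0 0 0 0 0 0;0 0 0 0 0 0 0'
python3 - <<'E'
from h import *
import pickle
s=read_state();w=cam("wrist");t=cam("top");d=cam("side");pickle.dump((s,w,t,d),open("c1.pkl","wb"))
k=.64
# cup rim from the first image is unobstructed; redo with wrist: show composite
for n,c in(("top",t),("side",d)): print(n,"cup floor",proj(c,(.638,.088,.047)),"tcp",proj(c,s["eef_pos"]))
f=w["frame"].copy();u=wproj(s,w,(.638,.088,.047));print("wrist cup",u)
a=d["frame"][150:380,120:400]
save("p1",np.hstack([cv2.resize(f,(400,300)),cv2.resize(a,(400,300),interpolation=2)]))
E
```

```text
time: 4.32
eef_pos: [0.632, -0.2508, 0.1672]
eef_rot: [-1.571, -0.003, -0.532]
wrist_force: [0.9, 0.9, 0.0]
width: 0.0351
time: 4.73
eef_pos: [0.6346, -0.1163, 0.1642]
eef_rot: [-1.571, -0.001, -0.533]
wrist_force: [0.0, -0.1, -0.8]
width: 0.0348
time: 5.15
eef_pos: [0.6365, 0.0339, 0.1642]
eef_rot: [-1.57, -0.001, -0.532]
wrist_force: [0.0, 0.2, -1.3]
width: 0.0348
time: 5.57
eef_pos: [0.6369, 0.0878, 0.1636]
eef_rot: [-1.571, -0.001, -0.532]
wrist_force: [0.5, -0.9, -0.2]
width: 0.0347
top cup floor [176.92621688 148.99551449] tcp [164.65570711 140.19787947]
side cup floor [186.68373445 266.01448145] tcp [178.04439445 219.03965069]
wrist cup [258.28204966 189.10985396]
```

View pics/p1.png

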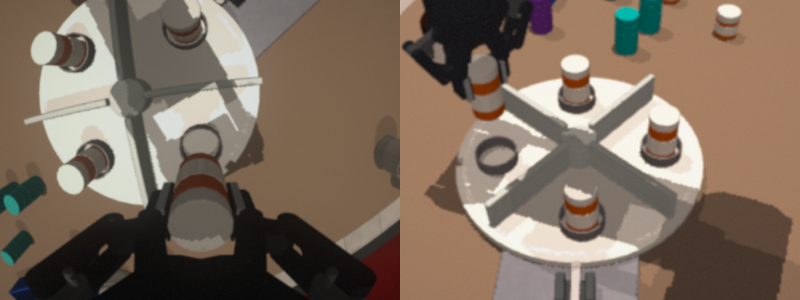

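The vial is held upright above the cup in both views. Before lowering it, I'll get the cup rim centre more precisely, and the vial's axis in the side view.

Run:
```python
from h import *
import pickle
s,w,t,d=pickle.load(open("c1.pkl","rb"));t0,d0=pickle.load(open("c0.pkl","rb"));k=.64
# cup ring dark outline in both initial views
for n,c,(u,v),r in(("side",d0,(293*k,420*k),24),("top",t0,(277*k,234*k),18)):
    g=c["frame"].max(2).astype(int);u,v=int(u),int(v);sub=g[v-r:v+r,u-r:u+r]
    m=(sub<(110 if n=="side" else 150)).astype(np.uint8)
    nn,l,st,ce=cv2.connectedComponentsWithStats(m);i=1+np.argmax(st[1:,4])
    cs=max(cv2.findContours((l==i).astype(np.uint8),0,1)[0],key=len);e=cv2.fitEllipse(cs);p=np.array(e[0])+[u-r,v-r]
    print(n,st[i],e[1],p,[onz(c,*p,z)[:2].round(4) for z in(.027,.037,.047)])
# vial in side view: amber mask -> minAreaRect
f=cv2.cvtColor(d["frame"],cv2.COLOR_RGB2HSV);m=((f[...,0]<15)&(f[...,1]>180)&(f[...,2]>60)).astype(np.uint8)
nn,l,st,ce=cv2.connectedComponentsWithStats(m)
tc=np.array(s["eef_pos"])
for i in range(1,nn):
    if st[i,4]>15 and abs(ce[i][0]-180)<25 and ce[i][1]<250: print("amber",ce[i],st[i])
for z in(-.03,-.015,0,.015): print(z,proj(d,tc+[0,0,z]))
```

```text
side [ 11  23  28  17 176] (22.989723205566406, 26.90041732788086) [187.51394653 270.789814  ] [array([0.6411, 0.0838]), array([0.6367, 0.0903]), array([0.6323, 0.0967])]
top [  5   6  27  25 180] (23.756608963012695, 25.6130313873291) [177.07487297 149.05875969] [array([0.6409, 0.0915]), array([0.6394, 0.0896]), array([0.6379, 0.0877])]
amber [180.27027027 216.42567568] [170 207  20  16 148]
amber [182.42857143 237.23469388] [172 231  21  11  98]
-0.03 [180.64234819 232.20811518]
-0.015 [179.36336229 225.72521282]
0 [178.04439445 219.03965069]
0.015 [176.68354011 212.14177499]
```

```bash
python3 -m pendant '.0015 .001 -.02 0 0 0 0;0 0 -.02 0 0 0 0;0 0 -.02 0 0 0 0;0 0 -.012 0 0 0 0;0 0 0 0 0 0 0'
python3 -m pendant '0 0 -.008 0 0 0 0;0 0 -.008 0 0 0 0;0 0 -.005 0 0 0 0;0 0 0 0 0 0 0'
python3 - <<'E'
from h import *
s=read_state();d=cam("side");w=cam("wrist");tc=s["eef_pos"]
f=cv2.cvtColor(d["frame"],cv2.COLOR_RGB2HSV);print(tc)
f=d["frame"][200:300,140:240]
save("p2",np.hstack([cv2.resize(f,(500,500),interpolation=2)]))
E
```

```text
time: 6.13
eef_pos: [0.6372, 0.088, 0.0885]
eef_rot: [-1.573, 0.005, -0.534]
wrist_force: [-0.5, 0.3, -1.1]
width: 0.0349
time: 6.47
eef_pos: [0.638, 0.089, 0.0694]
eef_rot: [-1.571, 0.001, -0.532]
wrist_force: [0.1, -0.3, -0.1]
width: 0.0352
[0.63800894 0.08899686 0.06941489]
```

View pics/p2.png

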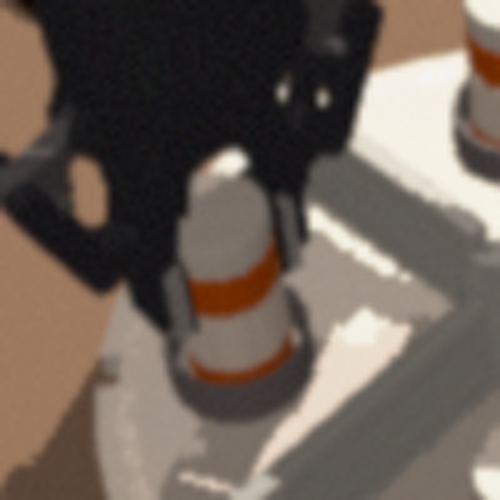

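The vial is inside the cup ring, with its lower band at about (240,365) in the crop, and there is no contact force. I'll lower it to the floor in small steps.

```bash
python3 -m pendant '0 0 -.002 0 0 0 0;0 0 -.002 0 0 0 0;0 0 0 0 0 0 0'
python3 -m pendant '0 0 -.001 0 0 0 0;0 0 0 0 0 0 0'
python3 -m pendant '0 0 -.001 0 0 0 0;0 0 0 0 0 0 0'
```

```text
time: 6.82
eef_pos: [0.6383, 0.0892, 0.0661]
eef_rot: [-1.571, 0.0, -0.532]
wrist_force: [0.6, -0.8, -1.0]
width: 0.0346
time: 6.98
eef_pos: [0.6384, 0.0892, 0.0653]
eef_rot: [-1.571, -0.0, -0.532]
wrist_force: [-0.0, -0.1, -1.7]
width: 0.0344
time: 7.15
eef_pos: [0.6383, 0.0892, 0.0642]
eef_rot: [-1.571, 0.0, -0.532]
wrist_force: [0.3, -0.3, -0.5]
width: 0.0347
```

```bash
python3 -m pendant '0 0 -.0007 0 0 0 0;0 0 0 0 0 0 0'
python3 -m pendant '0 0 -.0007 0 0 0 0;0 0 0 0 0 0 0'
python3 -m pendant '0 0 -.0005 0 0 0 0;0 0 0 0 0 0 0'
```

```text
time: 7.32
eef_pos: [0.6383, 0.0892, 0.0635]
eef_rot: [-1.571, 0.0, -0.532]
wrist_force: [0.2, -0.8, -1.9]
width: 0.0352
time: 7.48
eef_pos: [0.6384, 0.0892, 0.0633]
eef_rot: [-1.571, -0.0, -0.532]
wrist_force: [-1.0, 0.8, 2.3]
width: 0.0347
time: 7.65
eef_pos: [0.6385, 0.0892, 0.0632]
eef_rot: [-1.571, -0.001, -0.532]
wrist_force: [-2.6, -1.0, 6.0]
width: 0.0351
```

The floor was reached at the expected height (0.0633), so I'll open and retract.

```bash
python3 -m pendant '0 0 .0005 0 0 0 .55;0 0 0 0 0 0 .65;0 0 0 0 0 0 .65;0 0 0 0 0 0 .65'
python3 -m pendant '0 0 .01 0 0 0 .65;0 0 .02 0 0 0 .65;0 0 .03 0 0 0 .65;0 0 .03 0 0 0 .65;0 0 .02 0 0 0 .65'
python3 - <<'E'
from h import *
import pickle
t=cam("top");d=cam("side");pickle.dump((t,d),open("c2.pkl","wb"))
k=.64
f=t["frame"];m=((f.min(2)>150)).astype(np.uint8)
u,v=proj(t,(.638,.088,.105));print(u,v)
a=f[100:280,100:280];b=d["frame"][190:330,130:310]
save("p3",np.hstack([cv2.resize(a,(400,400),interpolation=2),cv2.resize(b,(400,400),interpolation=2)]))
print(read_state()["eef_pos"])
E
```

```text
time: 7.98
eef_pos: [0.6383, 0.0892, 0.0627]
eef_rot: [-1.571, 0.0, -0.532]
wrist_force: [0.4, -0.5, -0.2]
width: 0.0555
time: 8.4
eef_pos: [0.6389, 0.0892, 0.1767]
eef_rot: [-1.569, -0.003, -0.532]
wrist_force: [1.1, -0.0, -0.0]
width: 0.0559
171.17825268522756 144.6169910956726
[0.63982719 0.08917573 0.17783364]
```

View pics/p3.png

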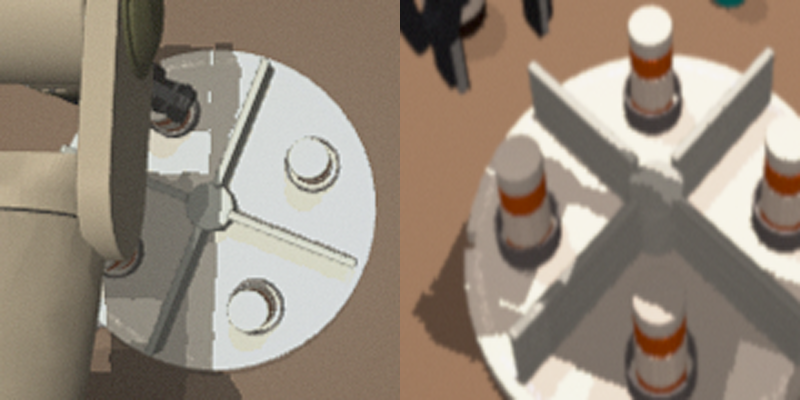

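The vial stands concentric in its cup. I'll push the fin at about -113° from its clockwise side, with the fingers shut and the jaw axis along the fin, turning the tool along with it. First I'll measure the fin angle and the wrist joint margins.

```bash
python3 -m pendant '-.02 -.0165 0 0 0 1.5 0;-.027 -.0223 0 0 0 1.5 0;-.027 -.0223 0 0 0 1.5 0;-.027 -.0223 0 0 0 1.5 0;-.027 -.0223 0 0 0 1.5 0'
python3 -m pendant '-.02 -.017 0 0 0 0 0;-.014 -.0115 0 0 0 0 0;0 0 0 0 0 0 0;0 0 0 0 0 0 0'
python3 - <<'E'
from h import *
import pickle
s=read_state();print(s["q"],s["eef_pos"]);w=cam("wrist")
d=cam("side");A=np.array([.5455,.051])
def pt(deg,r,z,off=0):
    a=np.radians(deg);return (*(A+r*np.array([np.cos(a),np.sin(a)])+off*np.array([np.sin(a),-np.cos(a)])),z)
f=w["frame"].copy();g=d["frame"].copy()
for c,img,P in((0,f,lambda p:wproj(s,w,p)),(1,g,lambda p:proj(d,p))):
    for dg in(-113,-23,67,157):
        for r in(.03,.142):cv2.circle(img,tuple(int(round(v)) for v in P(pt(dg,r,.077))),2,(255,0,0),-1)
    cv2.circle(img,tuple(int(round(v)) for v in P(pt(-113,.115,.055,.025))),4,(0,0,255),1)
save("p4",np.hstack([cv2.resize(f,(400,300)),cv2.resize(g,(400,300))]))
E
```

```text
time: 8.92
eef_pos: [0.5086, -0.0171, 0.1725]
eef_rot: [-1.571, 0.001, -0.4]
wrist_force: [1.0, -1.0, -0.1]
width: -0.0001
time: 9.25
eef_pos: [0.476, -0.0454, 0.173]
eef_rot: [-1.571, 0.0, -0.403]
wrist_force: [0.2, -0.4, 0.1]
width: -0.0
[-3.43331386e-01  3.11969008e-01  1.58783135e+00  1.26610319e-04
  1.24198517e+00 -1.51124424e+00] [ 0.4760223  -0.04535773  0.1729555 ]
```

View pics/p4.png

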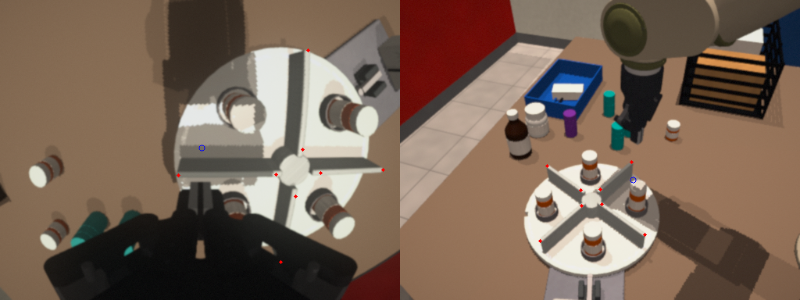

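The predicted fin tips (red) sit on the fins in both views, so -113° holds. The landing spot (blue) is free, between the fin and the seated vial. Joint 6 would end near its limit when the tool turns with the carousel, so I'll take the equivalent grip half a turn round first, then descend.

```bash
R='see typed rows'
python3 -m pendant '0 0 0 0 0 -7.1 0;0 0 0 0 0 -7.1 0;0 0 0 0 0 -7.1 0;0 0 0 0 0 -7.1 0;0 0 0 0 0 -7.1 0' >/dev/null
python3 -m pendant '0 0 0 0 0 -7.1 0;0 0 0 0 0 -7.1 0;0 0 0 0 0 -7.1 0;0 0 0 0 0 -7.1 0;0 0 0 0 0 -7.1 0' >/dev/null
python3 -m pendant '0 0 0 0 0 -7.1 0;0 0 0 0 0 -7.1 0;0 0 0 0 0 -7.1 0;0 0 0 0 0 -7.1 0;0 0 0 0 0 -7.1 0' >/dev/null
python3 -m pendant '0 0 0 0 0 -7.1 0;0 0 0 0 0 -7.1 0;0 0 0 0 0 -7.1 0;0 0 0 0 0 -7.1 0;0 0 0 0 0 -7.1 0' >/dev/null
python3 -m pendant '0 0 0 0 0 -7.1 0;0 0 0 0 0 -7.1 0;0 0 0 0 0 -7.1 0;0 0 0 0 0 -7.1 0;0 0 0 0 0 -7.1 0'
python3 -m pendant '.001 0 -.02 0 0 -2.5 0;0 0 -.025 0 0 0 0;0 0 -.025 0 0 0 0;0 0 -.025 0 0 0 0;0 0 -.015 0 0 0 0'
python3 -m pendant '0 0 -.008 0 0 0 0;0 0 0 0 0 0 0;0 0 0 0 0 0 0'
python3 -c "
from h import *
s=read_state();print(s['q'],s['eef_pos'],s['eef_rot'])"
```

```text
time: 11.43
eef_pos: [0.477, -0.0443, 0.1726]
eef_rot: [-1.571, -0.0, 2.779]
wrist_force: [-0.1, 0.3, 0.1]
width: 0.0003
time: 11.85
eef_pos: [0.4771, -0.044, 0.0605]
eef_rot: [-1.571, -0.003, 2.741]
wrist_force: [-0.7, -0.3, -0.3]
width: -0.0002
time: 12.1
eef_pos: [0.4779, -0.0448, 0.0551]
eef_rot: [-1.571, 0.0, 2.741]
wrist_force: [0.3, -0.4, 0.9]
width: 0.0
[-3.40703194e-01  4.79788523e-01  1.73925373e+00  5.55831871e-05
  9.22304917e-01  1.63069501e+00] [ 0.4779453  -0.04476721  0.05514237] [-1.57085525e+00  2.42388009e-04  2.74095720e+00]
```

```bash
cat > g.py <<'E'
import sys; from h import *
s=read_state();A=np.array([.5455,.051]);p=s["eef_pos"][:2]-A;e=p/np.hypot(*p);f=np.array(s["wrist_force"])
ft=-(f[0]*-e[1]+f[1]*e[0]);print("t%.2f ang %.2f r %.4f resist %.1f rad %.1f z %.1f"%(s["time"],np.degrees(np.arctan2(e[1],e[0])),np.hypot(*p),ft,f[:2]@e,f[2]))
sys.exit(abs(ft)>float(sys.argv[1]))
E
python3 - <<'E'
from h import *
A=np.array([.5455,.051])
def pos(t,off): a=np.radians(t);return A+.115*np.array([np.cos(a),np.sin(a)])+off*np.array([np.sin(a),-np.cos(a)])
p=read_state()["eef_pos"][:2]
q=pos(-113,.015);print("approach",q-p);p=q
for t in np.arange(-105.5,-52,7.5):
    q=pos(t,.015);print(t,((q-p)/5).round(4));p=q
for t in np.arange(-50,-14,3):
    q=pos(t,.015);print("slow",t,((q-p)/10).round(5));p=q
E
python3 g.py 9
```

```text
approach [ 0.00881305 -0.00422988]
-105.5 [ 0.0027 -0.0014]
-98.0 [ 0.0029 -0.001 ]
-90.5 [ 0.003  -0.0006]
-83.0 [ 0.003  -0.0002]
-75.5 [0.003  0.0002]
-68.0 [0.003  0.0006]
-60.5 [0.0029 0.001 ]
-53.0 [0.0027 0.0013]
slow -50 [0.00052 0.00031]
slow -47 [0.0005  0.00034]
slow -44 [0.00048 0.00037]
slow -41 [0.00046 0.00039]
slow -38 [0.00044 0.00041]
slow -35 [0.00042 0.00044]
slow -32 [0.0004  0.00046]
slow -29 [0.00037 0.00048]
slow -26 [0.00035 0.0005 ]
slow -23 [0.00032 0.00052]
slow -20 [0.00029 0.00053]
slow -17 [0.00027 0.00055]
t12.10 ang -125.20 r 0.1172 resist -0.5 rad 0.2 z 0.9False
```

```bash
sed -i 's/sys.exit(\(.*\))$/sys.exit(int(\1))/' g.py
python3 -m pendant '.0015 -.0007 0 0 0 0 0;.0015 -.0007 0 0 0 0 0;.0015 -.0007 0 0 0 0 0;.0015 -.0007 0 0 0 0 0;.0015 -.0007 0 0 0 0 0' >/dev/null; python3 g.py 9 &&
python3 -m pendant '.0007 -.0004 0 0 0 0 0;.0007 -.0004 0 0 0 0 0' >/dev/null; python3 g.py 9 &&
python3 -m pendant '.001 -.0005 0 0 0 0 0;.001 -.0005 0 0 0 0 0;.001 -.0005 0 0 0 0 0;' >/dev/null; python3 g.py 9
```

```text
t12.52 ang -121.16 r 0.1165 resist 1.4 rad 0.2 z 0.1
t12.68 ang -120.48 r 0.1165 resist -0.3 rad 0.1 z 0.0
t12.93 ang -119.25 r 0.1163 resist 5.0 rad 0.7 z 3.1
```

Contact felt at about 5 N. Now the gross push at about 0.3 rad/s, with a force guard between the calls.

```bash
python3 -m pendant '.0027 -.0014 0 0 0 1.5 0;.0027 -.0014 0 0 0 1.5 0' >/dev/null; python3 g.py 9 &&
python3 -m pendant '.0027 -.0014 0 0 0 1.5 0;.0027 -.0014 0 0 0 1.5 0;.0027 -.0014 0 0 0 1.5 0' >/dev/null; python3 g.py 9 &&
python3 -m pendant '.0029 -.001 0 0 0 1.5 0;.0029 -.001 0 0 0 1.5 0;.0029 -.001 0 0 0 1.5 0;.0029 -.001 0 0 0 1.5 0;.0029 -.001 0 0 0 1.5 0' >/dev/null; python3 g.py 9
```

```text
t13.10 ang -116.24 r 0.1163 resist 3.9 rad -0.2 z 2.3
t13.35 ang -111.70 r 0.1167 resist 4.8 rad -2.3 z 1.5
t13.77 ang -104.22 r 0.1170 resist 4.5 rad -2.0 z 0.4
```

```bash
python3 -m pendant '.003 -.0006 0 0 0 1.5 0;.003 -.0006 0 0 0 1.5 0;.003 -.0006 0 0 0 1.5 0;.003 -.0006 0 0 0 1.5 0;.003 -.0006 0 0 0 1.5 0' >/dev/null; python3 g.py 9 &&
python3 -m pendant '.003 -.0002 0 0 0 1.5 0;.003 -.0002 0 0 0 1.5 0;.003 -.0002 0 0 0 1.5 0;.003 -.0002 0 0 0 1.5 0;.003 -.0002 0 0 0 1.5 0' >/dev/null; python3 g.py 9 &&
python3 -m pendant '.003 .0002 0 0 0 1.5 0;.003 .0002 0 0 0 1.5 0;.003 .0002 0 0 0 1.5 0;.003 .0002 0 0 0 1.5 0;.003 .0002 0 0 0 1.5 0' >/dev/null; python3 g.py 9 &&
python3 -m pendant '.003 .0006 0 0 0 1.5 0;.003 .0006 0 0 0 1.5 0;.003 .0006 0 0 0 1.5 0;.003 .0006 0 0 0 1.5 0;.003 .0006 0 0 0 1.5 0' >/dev/null; python3 g.py 9 && 
python3 -c "
from h import *
d=cam('side');t=cam('top');save('p5',np.hstack([cv2.resize(d['frame'][180:384,130:370],(450,383),interpolation=2),cv2.resize(t['frame'][100:280,20:180],(340,383),interpolation=2)]))
s=read_state();print(s['eef_pos'],s['eef_rot'],s['q'][5])"
```

```text
t14.18 ang -96.77 r 0.1172 resist 5.2 rad -1.6 z 2.0
t14.60 ang -89.21 r 0.1176 resist 4.6 rad -2.5 z 1.1
t15.02 ang -81.76 r 0.1180 resist 4.7 rad -2.1 z -0.8
t15.43 ang -74.26 r 0.1182 resist 3.8 rad -2.1 z -0.6
[ 0.57846298 -0.06298799  0.05519568] [-1.56931582e+00  2.01660800e-03 -2.75620064e+00] 0.8734570527209633
```

View pics/p5.png

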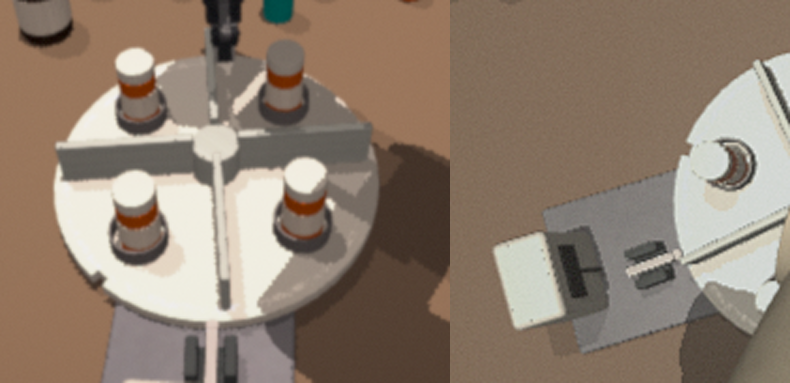

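The push is smooth at about 4–5 N and all the vials are standing. The notch shows at side-crop (98,277), and the catch's bright slide meets the rim at top-crop (680,255). I'll get their bearings to see how much turn is left.

Run:
```python
from h import *
import pickle
t,d=pickle.load(open("c0.pkl","rb"));A=np.array([.5455,.051])
for n,c,u,v in(("notch side",d,182.3,327.5),("notch top",t,20+235*160/340,100+155*180/383),("nose top",t,128.2,219.8),("slide top",t,20+(632-450)*160/340,100+270*180/383)):
    p=onz(c,u,v,.025)[:2]-A;print(n,np.degrees(np.arctan2(p[1],p[0])),np.hypot(*p))
```

```text
notch side 67.0718997136347 0.14534927750293955
notch top 70.87403332463424 0.14820743972910053
nose top 108.82842318630733 0.1546164273369404
slide top 108.06932127832282 0.20405692183654642
```

About 40° remain: the notch is at about 68° and the nose at about 108.5°. I'll do two more normal strokes, then slow down.

```bash
python3 -m pendant '.0029 .001 0 0 0 1.5 0;.0029 .001 0 0 0 1.5 0;.0029 .001 0 0 0 1.5 0;.0029 .001 0 0 0 1.5 0;.0029 .001 0 0 0 1.5 0' >/dev/null; python3 g.py 9 &&
python3 -m pendant '.0027 .0013 0 0 0 1.5 0;.0027 .0013 0 0 0 1.5 0;.0027 .0013 0 0 0 1.5 0;.0027 .0013 0 0 0 1.5 0;.0027 .0013 0 0 0 1.5 0' >/dev/null; python3 g.py 8 &&
python3 -m pendant '.001 .0006 0 0 0 .6 0;.001 .0006 0 0 0 .6 0;.001 .0006 0 0 0 .6 0;.001 .0006 0 0 0 .6 0;.001 .0006 0 0 0 .6 0' >/dev/null; python3 g.py 8 &&
python3 -m pendant '.001 .0007 0 0 0 .6 0;.001 .0007 0 0 0 .6 0;.001 .0007 0 0 0 .6 0;.001 .0007 0 0 0 .6 0;.001 .0007 0 0 0 .6 0' >/dev/null; python3 g.py 8
```

```text
t15.95 ang -66.76 r 0.1187 resist 4.7 rad 0.6 z 1.3
t16.37 ang -59.53 r 0.1187 resist 2.6 rad 1.6 z 2.8
t16.78 ang -56.86 r 0.1186 resist 4.5 rad 1.5 z 3.1
t17.20 ang -53.89 r 0.1186 resist 4.9 rad 1.2 z 2.9
```

```bash
python3 -m pendant '.001 .0007 0 0 0 .6 0;.001 .0007 0 0 0 .6 0;.001 .0007 0 0 0 .6 0' >/dev/null; python3 g.py 8 &&
python3 -m pendant '.0009 .0007 0 0 0 .6 0;.0009 .0007 0 0 0 .6 0;.0009 .0008 0 0 0 .6 0' >/dev/null; python3 g.py 8 &&
python3 -m pendant '.0009 .0008 0 0 0 .6 0;.0009 .0008 0 0 0 .6 0;.0009 .0008 0 0 0 .6 0' >/dev/null; python3 g.py 8 &&
python3 -m pendant '.0009 .0008 0 0 0 .6 0;.0009 .0008 0 0 0 .6 0' >/dev/null; python3 g.py 8 &&
python3 -m pendant '.00044 .0004 0 0 0 .3 0;.00044 .0004 0 0 0 .3 0' >/dev/null; python3 g.py 8 &&
python3 -m pendant '.00044 .0004 0 0 0 .3 0;.00044 .0004 0 0 0 .3 0' >/dev/null; python3 g.py 8 &&
python3 -m pendant '.00044 .00041 0 0 0 .3 0;.00044 .00041 0 0 0 .3 0' >/dev/null; python3 g.py 8 &&
python3 -m pendant '.00044 .00041 0 0 0 .3 0;.00044 .00041 0 0 0 .3 0' >/dev/null; python3 g.py 8
```

```text
t17.45 ang -52.14 r 0.1185 resist 3.6 rad 0.2 z 3.6
t17.70 ang -50.43 r 0.1185 resist 3.3 rad 1.3 z 3.0
t17.95 ang -48.70 r 0.1185 resist 4.0 rad 0.4 z 2.1
t18.12 ang -47.55 r 0.1185 resist 3.7 rad 1.3 z 2.4
t18.28 ang -46.99 r 0.1185 resist 4.2 rad 0.8 z 1.8
t18.45 ang -46.44 r 0.1185 resist 3.0 rad 0.4 z 1.4
t18.62 ang -45.85 r 0.1185 resist 4.7 rad 0.1 z 0.8
t18.78 ang -45.28 r 0.1185 resist 4.8 rad -0.7 z 0.5
```

```bash
python3 -m pendant '.0004 .00043 0 0 0 .3 0;.0004 .00043 0 0 0 .3 0;.0004 .00043 0 0 0 .3 0' >/dev/null; python3 g.py 7 &&
python3 -m pendant '.0004 .00043 0 0 0 .3 0;.0004 .00043 0 0 0 .3 0;.0004 .00043 0 0 0 .3 0' >/dev/null; python3 g.py 7 &&
python3 -m pendant '.0004 .00043 0 0 0 .3 0;.0004 .00043 0 0 0 .3 0;.0004 .00043 0 0 0 .3 0' >/dev/null; python3 g.py 7 &&
python3 -m pendant '.0004 .00044 0 0 0 .3 0;.0004 .00044 0 0 0 .3 0;.0004 .00044 0 0 0 .3 0' >/dev/null; python3 g.py 7 &&
python3 -m pendant '.0004 .00045 0 0 0 .3 0;.0004 .00045 0 0 0 .3 0' >/dev/null; python3 g.py 7 &&
python3 -m pendant '.00039 .00046 0 0 0 .3 0;.00039 .00046 0 0 0 .3 0' >/dev/null; python3 g.py 7 &&
python3 -m pendant '.00039 .00046 0 0 0 .3 0;.00039 .00046 0 0 0 .3 0' >/dev/null; python3 g.py 7 &&
python3 -m pendant '.00038 .00047 0 0 0 .3 0;.00038 .00047 0 0 0 .3 0' >/dev/null; python3 g.py 7 &&
python3 -m pendant '.00038 .00047 0 0 0 .3 0;.00038 .00047 0 0 0 .3 0' >/dev/null; python3 g.py 7 &&
python3 -m pendant '.00037 .00047 0 0 0 .3 0;.00037 .00047 0 0 0 .3 0' >/dev/null; python3 g.py 7 &&
python3 -m pendant '.00037 .00048 0 0 0 .3 0;.00037 .00048 0 0 0 .3 0' >/dev/null; python3 g.py 7
```

```text
t19.03 ang -44.40 r 0.1186 resist 3.4 rad 0.1 z 0.4
t19.28 ang -43.50 r 0.1185 resist 3.2 rad 1.0 z 0.6
t19.53 ang -42.68 r 0.1186 resist 2.4 rad 1.4 z 0.2
t19.78 ang -41.84 r 0.1186 resist 3.5 rad 0.9 z 0.6
t19.95 ang -41.26 r 0.1186 resist 3.6 rad 1.0 z -0.8
t20.12 ang -40.68 r 0.1186 resist 4.0 rad 0.3 z -0.7
t20.28 ang -40.09 r 0.1186 resist 3.7 rad 1.7 z -0.5
t20.45 ang -39.51 r 0.1186 resist 2.8 rad 2.2 z -0.9
t20.62 ang -38.92 r 0.1185 resist 3.7 rad 2.3 z -1.8
t20.78 ang -38.34 r 0.1185 resist 4.4 rad 1.7 z -1.9
t20.95 ang -37.76 r 0.1185 resist 3.7 rad 2.7 z -1.8
```

```bash
python3 -m pendant '.00036 .00048 0 0 0 .3 0;.00036 .00048 0 0 0 .3 0' >/dev/null; python3 g.py 7 &&
python3 -m pendant '.00036 .00048 0 0 0 .3 0;.00036 .00048 0 0 0 .3 0' >/dev/null; python3 g.py 7 &&
python3 -m pendant '.00036 .00048 0 0 0 .3 0;.00036 .00048 0 0 0 .3 0' >/dev/null; python3 g.py 7 &&
python3 -m pendant '.00035 .00049 0 0 0 .3 0;.00035 .00049 0 0 0 .3 0' >/dev/null; python3 g.py 7 &&
python3 -m pendant '.00035 .00049 0 0 0 .3 0;.00035 .00049 0 0 0 .3 0' >/dev/null; python3 g.py 7 &&
python3 -m pendant '.00034 .0005 0 0 0 .3 0;.00034 .0005 0 0 0 .3 0' >/dev/null; python3 g.py 7 &&
python3 -m pendant '.00034 .0005 0 0 0 .3 0;.00034 .0005 0 0 0 .3 0' >/dev/null; python3 g.py 7 &&
python3 -m pendant '.00033 .0005 0 0 0 .3 0;.00033 .0005 0 0 0 .3 0' >/dev/null; python3 g.py 7 &&
python3 -m pendant '.00033 .00051 0 0 0 .3 0;.00033 .00051 0 0 0 .3 0' >/dev/null; python3 g.py 7 &&
python3 -m pendant '.00032 .00051 0 0 0 .3 0;.00032 .00051 0 0 0 .3 0' >/dev/null; python3 g.py 7 &&
python3 -m pendant '.00032 .00051 0 0 0 .3 0;.00032 .00051 0 0 0 .3 0' >/dev/null; python3 g.py 7
```

```text
t21.12 ang -37.19 r 0.1185 resist 4.4 rad 2.3 z -2.2
t21.28 ang -36.58 r 0.1185 resist 3.8 rad 2.0 z -2.3
t21.45 ang -35.85 r 0.1184 resist 1.0 rad 0.7 z -0.8
t21.62 ang -35.16 r 0.1182 resist 0.9 rad -0.0 z 0.5
t21.78 ang -34.68 r 0.1183 resist 0.0 rad 0.1 z -0.4
t21.95 ang -34.19 r 0.1184 resist -0.0 rad -0.3 z -0.2
t22.12 ang -33.74 r 0.1184 resist 0.8 rad -1.2 z 0.6
t22.28 ang -33.15 r 0.1184 resist 2.3 rad 0.0 z 1.4
t22.45 ang -33.02 r 0.1185 resist 8.8 rad -0.4 z 2.7
t22.45 ang -33.02 r 0.1185 resist 8.8 rad -0.4 z 2.7
t22.45 ang -33.02 r 0.1185 resist 8.8 rad -0.4 z 2.7
```

This has the signature of the lock. The catch pulled the carousel ahead (resistance fell to 0), then a hard stop came at 8.8 N and the guard stopped the push. I'll back off the fin and lift clear at once.

```bash
python3 -m pendant '-.0008 -.0013 0 0 0 0 0;-.0013 -.0021 0 0 0 0 0;-.0013 -.0021 0 0 0 0 0;-.001 -.0016 0 0 0 0 0;0 0 0 0 0 0 0'
python3 -m pendant '0 0 .02 0 0 0 0;0 0 .03 0 0 0 0;0 0 .035 0 0 0 0;0 0 .035 0 0 0 0;0 -.02 .02 0 0 0 0'
python3 -m pendant '0 -.035 0 0 0 0 0;0 -.035 0 0 0 0 0;0 -.035 0 0 0 0 0;0 -.035 0 0 0 0 0;0 -.03 0 0 0 0 0'
python3 -m pendant '0 0 0 0 0 0 0;0 0 0 0 0 0 0;0 0 0 0 0 0 0'
python3 - <<'E'
from h import *
import pickle
d=cam('side');t=cam('top');pickle.dump((t,d),open("c3.pkl","wb"))
save('p6',np.hstack([cv2.resize(d['frame'][180:384,130:370],(450,383),interpolation=2),cv2.resize(t['frame'][120:280,40:190],(350,383),interpolation=2)]))
E
```

```text
time: 22.87
eef_pos: [0.6409, -0.02, 0.0549]
eef_rot: [-1.571, 0.0, -2.004]
wrist_force: [-0.2, 0.9, 0.5]
width: -0.0001
time: 23.28
eef_pos: [0.6417, -0.0373, 0.1994]
eef_rot: [-1.566, 0.002, -2.0]
wrist_force: [1.0, 0.0, 0.7]
width: 0.0001
time: 23.7
eef_pos: [0.6407, -0.212, 0.1949]
eef_rot: [-1.571, -0.0, -2.004]
wrist_force: [0.2, -0.2, 0.6]
width: 0.0001
time: 23.95
eef_pos: [0.641, -0.2092, 0.1948]
eef_rot: [-1.571, 0.0, -2.003]
wrist_force: [0.7, 0.2, 0.4]
width: 0.0002
```

View pics/p6.png

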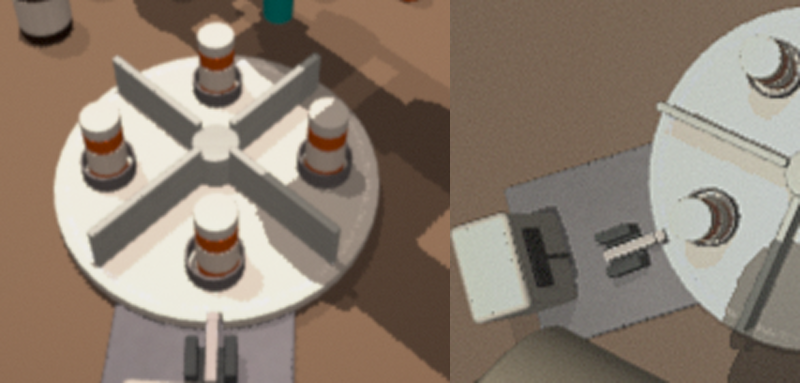

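The slide's tip at top-crop (665,237) now lies inside the rim edge (about 650). The loaded cup is in line with it, and all four vials are upright in their cups. A quick numeric check, then I'll hand in.

Run:
```python
from h import *
import pickle
t,d=pickle.load(open("c3.pkl","rb"));A=np.array([.5455,.051])
def q(n,u,v,z):
    p=onz(t,40+(u-450)*150/350,120+v*160/383,z)[:2];r=p-A;print(n,p.round(4),np.degrees(np.arctan2(r[1],r[0])).round(1),np.hypot(*r).round(4));return p
q("slide tip",665,237,.025)
f=t["frame"];m=(f.min(2)>190).astype(np.uint8)
a=q("vial cap",697,218,.105);b=q("cup rim",711,216,.047);i=A+.1*np.array([np.cos(np.radians(105.2)),np.sin(np.radians(105.2))])
print("cap-cup",np.hypot(*(a-b)),"cup-index",np.hypot(*(b-i)))
c=cam("top");print("change since",np.abs(c["frame"][120:280,40:190].astype(int)-f[120:280,40:190]).mean())
print(sign_off())
```

```text
slide tip [0.497 0.189] 109.4 0.1463
vial cap [0.5112 0.1391] 111.3 0.0946
cup rim [0.5136 0.1419] 109.3 0.0963
cap-cup 0.0036680291392144648 cup-index 0.007979738163098958
change since 2.168625
the job is handed in; nothing more can be done
None
```

The tall vial stands in the carousel's formerly empty cup, and the carousel is locked at the scanner. I handed in at about 24 s of the 64 s allowed; no verdict came back.

- **Loading:** I gripped the tall amber vial and set it on the cup floor. It touched down at the expected height, with about 6 N on the wrist at most.
- **Turning:** I pushed one fin counter-clockwise about 86° at 0.3 rad/s or less, against 3–5 N. I slowed to about 0.06 rad/s near the catch. Resistance fell to zero as the catch drew the carousel in, then rose to 8.8 N at the hard stop. The push ended there, and I backed off and lifted clear.
- **Catch:** In the last pictures the tip of the slide is about 146 mm from the axis, inside the 150 mm rim, so it is in the notch. I had no direct reading of the catch, so this rests on the picture and the feel of the push.
- **Cup and vial:** The cup is about 8 mm from the index point (limit 28 mm), and the vial is centred to about 4 mm (limit 8 mm). These are rough pixel readings.
- **Others:** All four vials in the carousel stand upright. I did not check the short vials again after the start; no force showed near them, and the arm stayed clear of them.
- **Disagreements:** My first fit of the carousel's axis was wrong and I redid it. The catch sits at about 109°, against about 105° for the scanner direction, which is within the stated 12°. The difference between the last two top views was small but not zero (2.2 grey levels on average), which I put down to image noise.

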